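Index the sensor nest, tug its cover, free the catch if caught, hold it open

TASK

Turn the indexing table by its upright post until it sits in its detent with the catch facing the front tongue of the base. Then give the cover's handle a firm upward tug to learn whether the catch holds it, before you touch the catch knob; if it is caught do not force it, but close the cover again, pull the catch knob all the way out, away from the box, and take the handle again. Open the cover to about 60 degrees and finish while still gripping the handle and holding it there (it falls shut by itself), with the table still in its detent and the loose things round the fixture left where they lie.

Things in the scene. Friction and masses are not known exactly. Their poses are not given: they have to be found in the camera images.
- indexer: fixed base of the indexing table: dark steel disc 250 mm across, 16 mm thick, with a tongue carrying a small pointed block at its front and a grey detent housing at its left. Origin on the bench at its centre, on the turntable's vertical axis. x points to the back, away from the tongue (which is 140 mm along -x), y left, z up; turned up to 0.25 rad from the robot's axes.
- turntable (a joint): angle (rad) of the 260 mm aluminium turntable, top face 46 mm above the bench. 0 = in the detent, its axes parallel to the base's, catch over the tongue; positive is anticlockwise from above. Starts at -1.15 to -0.6; travel -1.6 to 0.6. Drags with 0.2 N m and stays where left; about 0.05 to 0.15 rad before the detent a spring ball resists with about 10 N at the post, then snaps in.
- post_grip (a point): grip point on the turntable's upright round steel post (14 mm thick, 60 mm high above the turntable), 18 mm below its top; at (55, -95, 42) mm in the turntable's axes from the centre of its top face. The post goes round with the turntable, 110 mm from the axis.
- catch: the catch: grey block 68 (x) x 36 x 56 mm fixed on the turntable in front of the box, 39 to 107 mm before the axis. A hook hidden in it may or may not have sprung into the slot of the cover's front tab. The body's origin is the centre of the turntable's top face (46 mm above the bench), its axes are the turntable's: -x points from the box out past the catch, z up.
- catch_slide (a joint): how far the catch knob is pulled out (m): 0 = at rest, as it starts, whether the hook is caught or not; 0.016 = fully out, stop. Pulling out (along the catch's -x) takes about 4 N, draws the hook clear, and the knob and the hook stay where they are left. Fully out always frees the cover.
- knob_grip (a point): grip point on the catch knob, an upright black round knob 16 mm thick on top of the catch, reaching 38 mm above the block; the point is on its axis 12 mm below its top, 128 mm above the bench. It moves with the knob; at rest it is at (-75, 0, 82) mm in the catch's axes.
- cover: hinged grey cover (110 x 104 x 6 mm, 0.2 to 0.35 kg) of the grey box (100 x 100 x 55 mm, an accelerometer inside) on the turntable, with its handle and a slotted steel tab hanging 30 mm down from the middle of its front edge. Origin on the hinge line at the back, 75 mm behind the table's axis, 58 mm above the turntable's top; shut, its axes are the turntable's.
- cover_angle (a joint): opening angle of the cover (rad): 0 = shut, grows as the front is lifted, up to 1.75. If the hook is caught the cover has about 0.05 rad of play and then stops hard; if not, it lifts freely (about 2 N at the handle); a pull of 10 to 25 N tells, over 45 N on the catch counts as forcing. It falls shut when let go below 1.5 rad.
- handle_grip (a point): middle of the cover's handle, a round steel bar 10 mm thick, 92 mm long along y, on two feet 76 mm apart, its axis 30 mm above the cover's top. At (-85, 0, 35) mm in the cover's frame, so 139 mm above the bench when shut; on opening it travels an arc of 92 mm radius about the hinge line, and the bar may turn between the fingers.
- cover_hinge (a point): middle of the cover's hinge line, 75 mm behind the turntable's axis, 104 mm above the bench; the line runs along the turntable's y. The point turns with the turntable, not with the cover.
- tape_roll: small dark roll of tape lying flat, 57 x 54 x 19 mm. Loose, lies beside the fixture; leave it. Origin at the centre of its underside.
- bnc_tee: metal T-shaped coaxial adapter, 29 x 46 x 18 mm. Loose, lies beside the fixture; leave it. Origin at the centre of its underside.
- cal_mass_0: knobbed cylindrical calibration mass, 36 mm across, 52 mm high. Loose, lies beside the fixture; leave it. Origin at the centre of its underside.
- felt_marker: felt marker, 17 x 135 x 16 mm, long axis y. Loose, lies beside the fixture; leave it. Origin at the centre of its underside.
- usb_stick: memory stick, 18 x 56 x 8 mm. Loose, lies beside the fixture; leave it. Origin at the centre of its underside.

How it is judged:
On the way, in this order (a step that is already met when the one before it is completed fails the run):
1. the table sits in its detent, the cover still shut and the catch knob not pulled (value of joint turntable between -0.05 and 0.05 rad and velocity of joint turntable between -0.1 and 0.1 rad/s and value of joint cover_angle below 0.02 rad and value of joint catch_slide below 0.003 m), for 0.2 s.
2. the cover has been tugged with the catch knob not yet pulled: either the catch was felt to hold it (over 3 N on the catch), or it came open past 0.3 rad (value of joint turntable between -0.05 and 0.05 rad and value of joint catch_slide below 0.003 m and (contact force between cover and catch above 3 N or value of joint cover_angle above 0.3 rad)), for 0.05 s.
At the end, for the whole second after the job is handed in: the fingers hold the cover still (over 1 N of contact) at 0.8 to 1.35 rad (46 to 77 degrees) open, below the angle at which it would stay by itself, and the turntable is within 0.05 rad of its detent (value of joint turntable between -0.05 and 0.05 rad and value of joint cover_angle between 0.8 and 1.35 rad and velocity of joint cover_angle between -0.15 and 0.15 rad/s and contact force between the fingers and cover above 1 N); the arm keeps its last pose, push and grip.
It fails at once if the caught cover is forced (over 45 N on the catch) (contact force between cover and catch above 45 N).
It fails at once if a loose bystander is moved by more than 30 mm (distance of any of tape_roll, bnc_tee, cal_mass_0, felt_marker, usb_stick from where it was at the start of the episode above 0.03 m).
It also fails if it takes over 67 s, if anything falls off the work surface, if the arm or the gripper's body presses on something with over 40 N, if the wrist force passes 120 N, or if a joint passes its speed limit or range.

ROBOT

A 7-joint arm with a two-finger parallel gripper is mounted at the origin on a cart in front of the work surface, level with it; the furniture and walls round the work are solid. World frame = base frame: x ahead of the robot, y to its left, z up, the work surface at z = 0. Lengths are in m, angles in rad, forces in N, time in s.
With the tool pointing down it reaches from about 0.425 to 0.8 m from the base axis. Payload 8.3 kg.
Tool frame: the origin (TCP) lies midway between the tips of the shut fingers; the grasp point (between the pads) lies env.hold_point_z behind it (env.hold_point_z is the distance from the TCP to the grasp point, in m); z points along the fingers, y is the line along which they close (so a half turn about z gives the same grasp; the last joint's range is limited). The gripper opens to 85 mm and grips with 20 to 120 N. Pads are 22 mm wide; open, the fingers measure 114 mm over their backs; the gripper's body (76 mm by 85 mm) begins 54 mm behind the grasp point. The pads swing forward as they close: fully open they stand 13 mm farther back than shut.
Start: joints at [-1.329, 0.383, 0.016, 1.37, -0.006, 1.388, -0.046], TCP at [0.188, 0.596, 0.231] pointing down, gripper open.
Joint ranges: [-2.95, 2.95], [-0.25, 2.06], [-1.52, 1.56], [0.18, 2.33], [-1.44, 4.58], [0.02, 2.06], [-3.01, 3.01]. Speed limits (rad/s): [2.39, 2.39, 3.01, 3.01, 3.14, 3.14, 3.14].

INTERFACE

Orientations are given as a rotation vector (axis times angle).
In Python, from cell import monitor, grab_frame, calibration, ticket, env gives the robot as it stands.
- The arm moves only by the shell command python3 -m inch 'ROWS'. ROWS is JSON, a list of rows, each a list of 3 entries, a list of its own where there are three numbers: the shift along the world's x, y, z in units of 50 mm (1.0 is 50 mm), then the turn about the world's z in units of 5 degrees (1.0 is 5 degrees), then the finger opening in mm, from 0 to 85.4. In form: [[[dx, dy, dz], yaw, jaw], ...]. A call has 1 to 10 rows; each row is the pose to reach, as a shift and turn from the pose commanded when the call began; what a row does not reach only later rows make up. A row lasts 1/10 s, in which the tool goes at most 50 mm and 8.59 degrees, less where a joint would pass 70% of its speed; a pose out of reach is approached as far as the arm can. A call with a gripper value outside its range is refused whole. The fingers move at their own pace and stop on an object; the grip force is fixed at half the most. Time passes only in rows, so rows that repeat a pose let the fingers close. It gives the time, the measured TCP pose, the force, the opening and the grip force at its end, in the units of the state.
- monitor.state(): the state, without advancing time (a new reading comes with each control period).
- grab_frame(name): name is "side" or "top"; returns the picture (480x640x3 uint8, red, green, blue); there is no depth.
- calibration(name): a dict with "fx", "fy", "cx", "cy" (pixels), "k1" (the pictures are not rectified: a ray, as slopes to the right and down, at radius r is drawn at 1 + k1 r^2 times it, then the intrinsics apply), "rvec" (rotation vector, rad) and "tvec" (3), from world to camera coordinates, as OpenCV has them. Camera axes: x right, y down, z forward; pixel columns grow to the right and rows downward; lengths in m; the calibration is good to about 2 mm. A picture is of the moment at which its call begins. calibration takes no time and is no camera call.
- ticket.finish_job(): hands the job in; it is judged then, once.
The state is a dict: "time": time; "joint_positions": joint angles; "joint_velocities": joint speeds; "tau": joint torques, N m; "ee_pos": TCP position; "tool_rot": TCP orientation; "ft_force": force on the tool from outside, world axes, zero at the start; "moment": the same for the moment, N m; "gripper_width": finger opening in m; "gripper_force": force on a finger pad.
Only numpy, scipy, OpenCV 4.12 (cv2) and the standard library are available. Lean on these libraries where they do the work, as an engineer would, in place of code of your own. Each camera call takes 0.05 s, during which the arm holds its last target. There are 200 camera calls.

## Working session

There is one attempt and no reset: what is moved stays moved. The work goes in short steps, Python scripts to look and compute and a shell command to move; the robot and the scene stay as the last step left them, time stands still between calls to the robot, and variables do not carry over. Pictures are saved under pics/ and viewed, at most 10 in all, crops included, and the job is handed in when it is done.

```bash
mkdir -p pics; ls; cat > h.py <<'E'
import numpy as np, cv2
from cell import monitor, grab_frame, calibration, ticket, env
def P(name,pts):
    c=calibration(name); p=np.atleast_2d(np.array(pts,float))
    R,_=cv2.Rodrigues(np.array(c["rvec"],float)); q=p@R.T+np.array(c["tvec"]).ravel()
    s=q[:,:2]/q[:,2:]; r2=(s**2).sum(1,keepdims=True); s=s*(1+c["k1"]*r2)
    return s*[c["fx"],c["fy"]]+[c["cx"],c["cy"]]
def ray(name,uv,z):
    c=calibration(name); K=np.array([[c["fx"],0,c["cx"]],[0,c["fy"],c["cy"]],[0,0,1.]])
    s=cv2.undistortPoints(np.array([[uv]],float),K,np.array([c["k1"],0,0,0.]))[0,0]
    R,_=cv2.Rodrigues(np.array(c["rvec"],float)); d=R.T@np.array([s[0],s[1],1]); o=-R.T@np.array(c["tvec"]).ravel()
    return o+d*(z-o[2])/d[2]
def snap(name,f):
    im=grab_frame(name); cv2.imwrite("pics/"+f,im[:,:,::-1]); return im
def st():
    s=monitor.state()
    print({k:np.round(s[k],4).tolist() for k in ("time","ee_pos","tool_rot","ft_force","moment","gripper_width","gripper_force","joint_positions")})
E
python3 - <<'E'
from h import *
snap("top","t0.png"); snap("side","s0.png"); st(); print(env.hold_point_z, calibration("top"), calibration("side"))
E
```

```text
pics
{'time': 0.1, 'ee_pos': [0.1874, 0.5958, 0.2304], 'tool_rot': [-0.4768, -3.1049, 0.0028], 'ft_force': [0.2918, -0.1031, 0.0381], 'moment': [-0.0197, -0.0493, -0.0294], 'gripper_width': 0.0854, 'gripper_force': 0.0, 'joint_positions': [-1.3289, 0.3842, 0.0164, 1.371, -0.0063, 1.3882, -0.0465]}
0.0187 {'fx': 516.0407303294847, 'fy': 516.0407303294847, 'cx': 308.07642044350104, 'cy': 245.60511484979202, 'k1': -0.0293393821656581, 'rvec': array([ 2.17282705, -2.10766327,  0.18401733]), 'tvec': array([0.03907306, 0.51284914, 0.98834791])} {'fx': 496.78020579643965, 'fy': 496.78020579643965, 'cx': 319.4019488814895, 'cy': 248.69032775243332, 'k1': -0.0883588834445275, 'rvec': array([ 2.2324978 , -0.06112226,  0.02098764]), 'tvec': array([-0.49983379,  0.12276488,  0.94462285])}
```

View pics/t0.png

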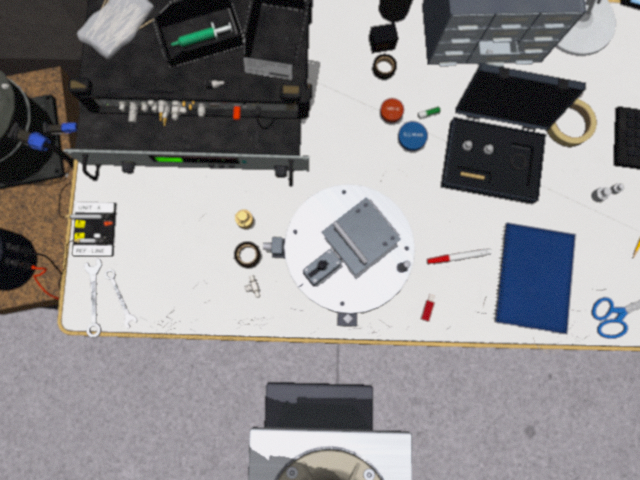

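View pics/s0.png

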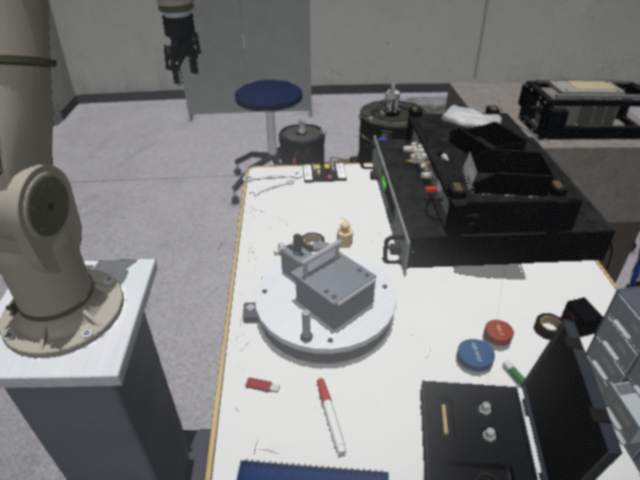

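Top picture: turntable centre at about (350,249), tongue (347,320), housing (275,247), post (404,266), knob (321,266). Side picture: post at (306,325), knob (297,242), handle (322,258). I'll zoom in to get precise pixels.

```bash
python3 - <<'E'
from h import *
a=cv2.imread("pics/t0.png")[180:332,260:420]; b=cv2.imread("pics/s0.png")[220:370,235:405]
A=cv2.resize(a,None,fx=5,fy=5,interpolation=cv2.INTER_CUBIC)[:, :800]
B=cv2.resize(b,None,fx=4,fy=4,interpolation=cv2.INTER_CUBIC)
A=cv2.resize(a,None,fx=3.9,fy=3.9,interpolation=cv2.INTER_CUBIC)
cv2.imwrite("pics/t0z.png",A); cv2.imwrite("pics/s0z.png",B)
for n,uv,z in [("disc",(350,249),.046),("tongue",(347,320),.016),("hous",(275,247),.03),("post",(404,266),.1),("knob",(321,265),.14)]: print(n,ray("top",uv,z).round(3))
E
```

```text
disc [ 0.506 -0.029  0.046]
tongue [ 0.367 -0.028  0.016]
hous [0.508 0.121 0.03 ]
post [ 0.469 -0.126  0.1  ]
knob [0.461 0.031 0.14 ]
```

View pics/t0z.png

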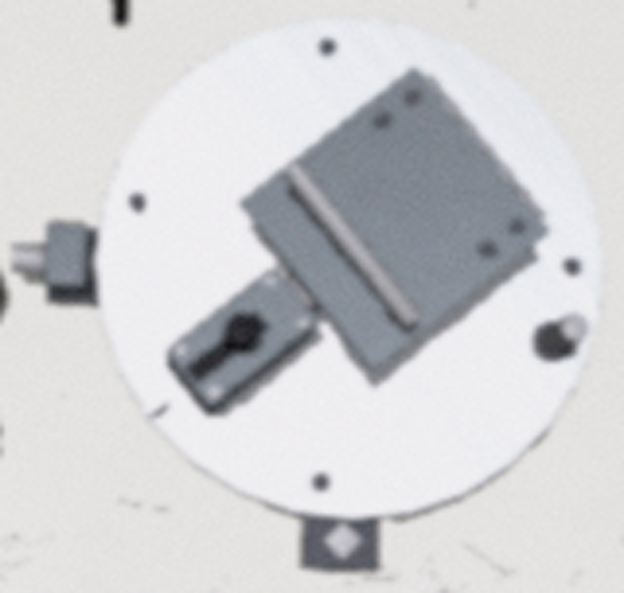

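View pics/s0z.png

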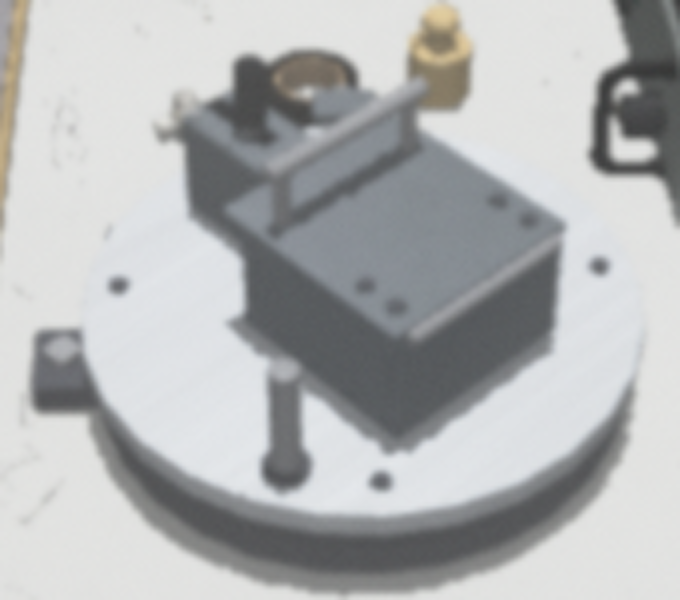

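```bash
cat > fit.py <<'E'
from h import *
from scipy.optimize import least_squares
T=lambda u,v:(u/3.9+260,v/3.9+180); S=lambda u,v:(u/4+235,v/4+220)
obs=[("top",T(572,327),(55,-95,60)),("side",S(286,369),(55,-95,60)),
("top",T(296,170),(-10,46,93)),("top",T(408,320),(-10,-46,93)),("side",S(420,84),(-10,46,93)),("side",S(270,167),(-10,-46,93)),
("top",T(246,328),(-75,0,94)),("side",S(250,60),(-75,0,94)),("top",T(351,268.5),(0,0,0))]
ob2=[("top",T(342,540)),("side",S(62,348))]
def rz(a): return np.array([[np.cos(a),-np.sin(a),0],[np.sin(a),np.cos(a),0],[0,0,1]])
def res(p):
    x,y,a,b,h=p; r=[]
    for c,uv,q in obs: r+=list((P(c,rz(a)@(np.array(q)/1e3)+[x,y,.046])[0]-uv))
    for c,uv in ob2: r+=list((P(c,rz(b)@[-.14,0,0]+[x,y,h])[0]-uv))
    return np.array(r)
if __name__=="__main__":
    s=least_squares(res,[.506,-.029,-.8,0,.02],loss="soft_l1"); x,y,a,b,h=s.x
    print(s.x.round(4),"joint",a-b); print(res(s.x).reshape(-1,2).round(1).tolist())
    g=lambda q,t:(rz(t)@(np.array(q)/1e3)+[x,y,.046]).round(4)
    for t in (a,b): print("post",g((55,-95,42),t),"knob",g((-75,0,82),t),"handle",g((-10,0,93),t))
    for n,uv in [("tape",(247,254)),("tee",(253,286)),("mass",(244,218)),("marker",(430,261)),("usb",(428,308))]: print(n,ray("top",uv,.01).round(3))
E
python3 fit.py
```

```text
[ 0.5104 -0.0272 -0.8755  0.009   0.023 ] joint -0.8844996238301406
[[0.3, -0.3], [-0.7, 0.0], [-2.2, -1.0], [1.0, 0.0], [0.3, 0.6], [-1.0, 2.4], [-1.6, 0.0], [-0.5, 0.9], [-0.7, -1.8], [-0.0, -0.1], [-0.2, 0.0]]
post [ 0.4727 -0.1303  0.088 ] knob [0.4624 0.0303 0.128 ] handle [ 0.504  -0.0196  0.139 ]
post [ 0.5663 -0.1217  0.088 ] knob [ 0.4354 -0.0279  0.128 ] handle [ 0.5004 -0.0273  0.139 ]
tape [0.495 0.179 0.01 ]
tee [0.43  0.164 0.01 ]
mass [0.57  0.189 0.01 ]
marker [ 0.492 -0.197  0.01 ]
usb [ 0.396 -0.192  0.01 ]
```

```bash
python3 -m inch '[[[5.2,-6.9,0],-12,85],[[5.2,-6.9,0],-12,85],[[5.2,-6.9,0],-12,85],[[5.2,-6.9,0],-12,85],[[5.2,-6.9,0],-12,85],[[5.2,-6.9,0],-12,85],[[5.2,-6.9,0],-12,85],[[5.2,-6.9,0],-12,85],[[5.2,-6.9,0],-12,85],[[5.2,-6.9,0],-12,85]]'; python3 -m inch '[[[0.5,-7.6,0],-12.5,85],[[0.5,-7.6,0],-12.5,85],[[0.5,-7.6,0],-12.5,85],[[0.5,-7.6,0],-12.5,85],[[0.5,-7.6,0],-12.5,85],[[0.5,-7.6,0],-12.5,85],[[0.5,-7.6,0],-12.5,85],[[0.5,-7.6,0],-12.5,85],[[0.5,-7.6,0],-12.5,85],[[0.5,-7.6,0],-12.5,85]]'; python3 - <<'E'
from h import *
st()
E
```

```text
time: 1.1
ee_pos: [0.4505, 0.2456, 0.2313]
tool_rot: [1.976, 2.44, -0.001]
ft_force: [0.2, 0.9, 0.5]
gripper_width: 0.0854
gripper_force: 0.0
time: 2.1
ee_pos: [0.4723, -0.1287, 0.231]
tool_rot: [-2.952, -1.074, 0.001]
ft_force: [0.2, 0.2, -0.8]
gripper_width: 0.0852
gripper_force: 0.0
{'time': 2.1, 'ee_pos': [0.4723, -0.1287, 0.231], 'tool_rot': [-2.9517, -1.0743, 0.0009], 'ft_force': [0.2107, 0.2346, -0.7582], 'moment': [0.0856, -0.0218, 0.0409], 'gripper_width': 0.0852, 'gripper_force': 0.0, 'joint_positions': [-0.5307, 0.0957, 0.7919, 1.7581, -0.0703, 1.3175, -0.5961]}
```

```bash
python3 -m inch '[[[0,0,-0.8],0,85],[[0,0,-1.6],0,85],[[0,0,-2.4],0,85],[[0,0,-3.0],0,85],[[0,0,-3.2],0,85],[[0,0,-3.2],0,85],[[0,0,-3.2],0,85]]'; python3 -m inch '[[[0,0,0],0,30],[[0,0,0],0,30],[[0,0,0],0,30],[[0,0,0],0,16],[[0,0,0],0,16],[[0,0,0],0,16],[[0,0,0],0,16]]'; python3 - <<'E'
from h import *
a=snap("side","s1.png"); b=snap("top","t1.png")
cv2.imwrite("pics/c1.png",np.hstack([cv2.resize(a[150:370,200:420],(400,400)),cv2.resize(b[170:350,260:440],(400,400))])[:,:,::-1])
E
```

```text
time: 2.8
ee_pos: [0.4735, -0.1283, 0.0725]
tool_rot: [2.951, 1.077, 0.002]
ft_force: [0.7, -1.1, 1.3]
gripper_width: 0.0849
gripper_force: 0.0
time: 3.5
ee_pos: [0.4725, -0.1288, 0.0713]
tool_rot: [-2.952, -1.075, 0.0]
ft_force: [-0.2, 0.2, -0.3]
gripper_width: 0.0163
gripper_force: 0.0
```

View pics/c1.png

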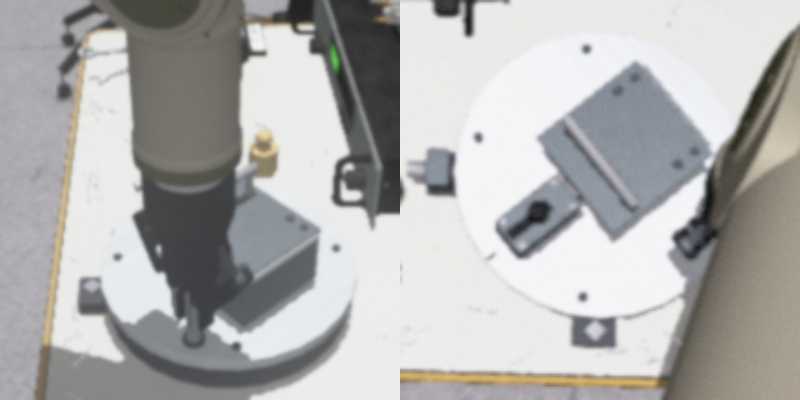

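Fingers stand on both sides of the post and come to 16 mm without touching it, so I'll grip it and turn.

```bash
python3 -m inch '[[[0,0,0],0,10],[[0,0,0],0,10],[[0,0,0],0,10]]'; python3 -m inch '[[[0.185,-0.06,0],1,10],[[0.375,-0.1,0],2,10],[[0.57,-0.125,0],3,10],[[0.76,-0.135,0],4,10],[[0.955,-0.125,0],5.1,10],[[1.15,-0.1,0],6.1,10],[[1.34,-0.055,0],7.1,10],[[1.34,-0.055,0],7.1,10],[[1.34,-0.055,0],7.1,10]]'
```

```text
time: 3.9
ee_pos: [0.4726, -0.1292, 0.0714]
tool_rot: [2.952, 1.075, 0.0]
ft_force: [0.3, -3.6, 1.8]
gripper_width: 0.0121
gripper_force: 58.4
time: 4.8
ee_pos: [0.5398, -0.132, 0.0715]
tool_rot: [2.485, 1.92, 0.001]
ft_force: [2.2, -3.5, 2.0]
gripper_width: 0.0126
gripper_force: 59.6
```

```bash
python3 -m inch '[[[0.09,0.03,0],0.5,10],[[0.18,0.06,0],1,10],[[0.27,0.095,0],1.5,10],[[0.36,0.135,0],2,10],[[0.45,0.185,0],2.55,10],[[0.53,0.23,0],3.05,10],[[0.53,0.23,0],3.05,10],[[0.53,0.23,0],3.05,10]]'; python3 - <<'E'
from h import *
b=snap("top","t2.png")
cv2.imwrite("pics/c2.png",cv2.resize(b[170:350,260:440],(600,600),interpolation=cv2.INTER_CUBIC)[:,:,::-1])
E
```

```text
time: 5.6
ee_pos: [0.5662, -0.1208, 0.0715]
tool_rot: [2.208, 2.233, 0.0]
ft_force: [3.9, -3.9, 0.5]
gripper_width: 0.0123
gripper_force: 59.5
```

View pics/c2.png

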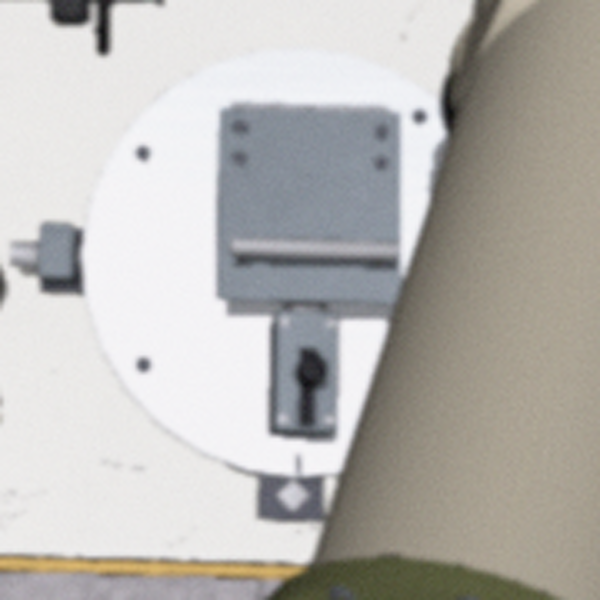

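```bash
python3 -m inch '[[[0.04,0.025,0],0.2,10],[[0.04,0.025,0],0.2,10],[[0.04,0.025,0],0.2,10]]'; python3 -m inch '[[[0.04,0.025,0],0.2,10],[[0.04,0.025,0],0.2,10],[[0.04,0.025,0],0.2,10]]'
```

```text
time: 5.95
ee_pos: [0.5674, -0.1201, 0.0715]
tool_rot: [2.189, 2.253, -0.002]
ft_force: [-0.8, -5.3, 3.5]
gripper_width: 0.0122
gripper_force: 59.8
time: 6.25
ee_pos: [0.5691, -0.1191, 0.0715]
tool_rot: [2.17, 2.271, -0.002]
ft_force: [-0.7, -5.5, 5.4]
gripper_width: 0.0123
gripper_force: 59.9
```

```bash
python3 -m inch '[[[0,0,0],0,40],[[0,0,0],0,40],[[0,0,0],0,60],[[0,0,0.8],0,60],[[0,0,1.6],0,60],[[0,0,2.4],0,60],[[0,-0.7,2.8],0,60],[[0,-1.4,2.8],0,60],[[0,-2.1,2.8],0,60],[[0,-2.8,2.8],0,60]]'; python3 -m inch '[[[0,0,0],0,60],[[0,0,0],0,60],[[0,0,0],0,60]]'; python3 - <<'E'
from h import *
a=snap("side","s3.png"); b=snap("top","t3.png")
cv2.imwrite("pics/c3.png",np.hstack([cv2.resize(a[200:380,220:420],(400,360),interpolation=cv2.INTER_CUBIC),cv2.resize(b[175:335,260:438],(400,360),interpolation=cv2.INTER_CUBIC)])[:,:,::-1])
E
```

```text
time: 7.25
ee_pos: [0.5701, -0.258, 0.2114]
tool_rot: [-2.165, -2.276, -0.001]
ft_force: [0.4, -0.2, 0.4]
gripper_width: 0.0599
gripper_force: 0.0
time: 7.55
ee_pos: [0.5705, -0.2559, 0.2109]
tool_rot: [-2.164, -2.276, -0.001]
ft_force: [0.2, 0.5, 0.5]
gripper_width: 0.06
gripper_force: 0.0
```

View pics/c3.png

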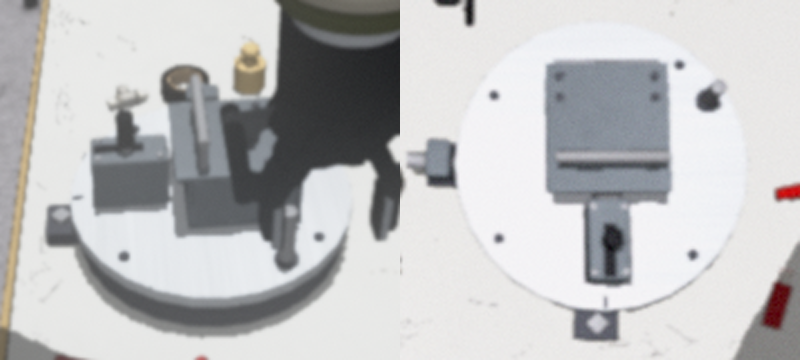

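```bash
python3 - <<'E'
import fit
from fit import *
U=lambda u,v:(u/2.247+260,v/2.25+175); V=lambda u,v:(u/2+220,v/2+200)
fit.obs=[("top",U(319,87),(55,-95,60)),("top",U(157,157),(-10,46,93)),("top",U(268,158),(-10,-46,93)),("side",V(197,79),(-10,46,93)),("side",V(204,170),(-10,-46,93)),
("top",U(214,233),(-75,0,94)),("side",V(125,115),(-75,0,94)),("top",U(201,167),(0,0,0)),("top",U(205,302),(-120,0,0))]
fit.ob2=[("top",U(198,322)),("side",V(61,212))]
s=least_squares(res,[.51,-.027,0,0,.02],loss="soft_l1"); print(s.x.round(4)); print(res(s.x).reshape(-1,2).round(1).tolist())
x,y,a,b,h=s.x; g=lambda q:(rz(a)@(np.array(q)/1e3)+[x,y,.046]).round(4)
print("post",g((55,-95,42)),"knob",g((-75,0,82)),"handle",g((-10,0,93)))
for t in (a,b,-.05,.05): print(t,P("top",[(rz(t)@[-.12,0,0]+[x,y,.046]),(rz(t)@[-.14,0,0]+[x,y,.023])]).round(1).tolist())
E
```

```text
[ 0.5103 -0.0285  0.0308  0.0037  0.026 ]
[[0.4, -0.2], [-0.6, -0.4], [0.8, -0.8], [-1.0, 0.4], [-0.1, -11.7], [0.1, 1.6], [-0.7, 0.1], [0.4, -2.1], [-0.5, -1.4], [-0.1, 0.2], [-0.4, 0.0]]
post [ 0.5682 -0.1218  0.088 ] knob [ 0.4353 -0.0308  0.128 ] handle [ 0.5003 -0.0288  0.139 ]
0.03082156112828164 [[350.8, 307.8], [349.8, 318.4]]
0.003712397851150536 [[349.1, 307.8], [347.9, 318.4]]
-0.05 [[345.8, 307.6], [344.2, 318.2]]
0.05 [[351.9, 307.8], [351.2, 318.4]]
```

```bash
python3 - <<'E'
from h import *
g=cv2.GaussianBlur(cv2.cvtColor(cv2.imread("pics/t3.png"),cv2.COLOR_BGR2GRAY).astype(float),(0,0),.8)
U=lambda u,v:(u/2.247+260,v/2.25+175)
def edge(n,c0,along,z):  # c0: two zoom points on edge; search +-3 px across
    p,q=np.array(U(*c0[0])),np.array(U(*c0[1])); pts=[]
    d=(q-p)/np.linalg.norm(q-p); nrm=np.array([-d[1],d[0]])
    for t in np.linspace(0,1,40):
        m=p+t*(q-p); s=np.arange(-3,3.01,.1); xy=(m+s[:,None]*nrm).astype(np.float32)
        v=cv2.remap(g.astype(np.float32),xy[None,:,0],xy[None,:,1],cv2.INTER_CUBIC)[0]
        w=np.abs(np.gradient(v)); w[w<w.max()*.5]=0; pts.append(m+(w*s).sum()/w.sum()*nrm)
    W=np.array([ray("top",u,z)[:2] for u in pts]); vx,vy,x0,y0=cv2.fitLine(W.astype(np.float32),cv2.DIST_HUBER,0,.001,.001).ravel()
    a=np.arctan2(vy,vx); a=(a+np.pi/4)%(np.pi/2)-np.pi/4
    r=np.abs((W-[x0,y0])@[-vy,vx]).mean()
    print(n,"angle",round(a,3),"resid",round(r*1e3,2),"mid",np.round([x0,y0],4))
edge("cover L",((146,70),(147,185)),0,.107); edge("cover R",((267,70),(270,185)),0,.107)
edge("cover back",((150,61),(263,61)),0,.107); edge("cover front",((150,191),(265,191)),0,.107)
edge("tongue front",((177,339),(214,339)),0,.016);edge("tongue L",((174,313),(175,336)),0,.016);edge("tongue R",((218,313),(218,336)),0,.016)
edge("hous L",((29,144),(29,181)),0,.03);edge("hous top",((31,141),(50,141)),0,.03);edge("hous bot",((31,184),(50,184)),0,.03)
E
```

```text
cover L angle 0.033 resid 0.19 mid [0.5267 0.0255]
cover R angle 0.039 resid 0.25 mid [ 0.5316 -0.0782]
cover back angle 0.044 resid 0.46 mid [ 0.5886 -0.0262]
cover front angle 0.008 resid 1.17 mid [ 0.4757 -0.0296]
tongue front angle 0.019 resid 0.31 mid [ 0.3555 -0.0309]
tongue L angle -0.002 resid 0.11 mid [ 0.3673 -0.0075]
tongue R angle 0.015 resid 0.02 mid [ 0.3688 -0.0473]
hous L angle 0.097 resid 0.97 mid [0.5072 0.1288]
hous top angle -0.133 resid 0.47 mid [0.5305 0.1179]
hous bot angle -0.015 resid 0.1 mid [0.4873 0.1147]
```

```bash
python3 -m inch '[[[-1.4,4.56,0],-0.35,55],[[-1.4,4.56,0],-0.35,55],[[-1.4,4.56,0],-0.35,55],[[-1.4,4.56,0],-0.35,55],[[-1.4,4.56,0],-0.35,55],[[-1.4,4.56,0],-0.35,55],[[-1.4,4.56,0],-0.35,55],[[-1.4,4.56,0],-0.35,55]]'; python3 -m inch '[[[0,0,-0.5],0,55],[[0,0,-1.0],0,55],[[0,0,-1.4],0,55],[[0,0,-1.7],0,55],[[0,0,-1.8],0,55],[[0,0,-1.8],0,55],[[0,0,-1.8],0,55]]'; python3 -m inch '[[[0,0,0],0,30],[[0,0,0],0,20],[[0,0,0],0,16],[[0,0,0],0,16]]'
```

```text
time: 8.45
ee_pos: [0.5002, -0.0301, 0.2116]
tool_rot: [2.201, 2.241, 0.0]
ft_force: [0.2, -0.2, 0.3]
gripper_width: 0.0553
gripper_force: 0.0
time: 9.15
ee_pos: [0.5006, -0.0302, 0.122]
tool_rot: [2.202, 2.24, 0.001]
ft_force: [-0.5, 0.0, -0.7]
gripper_width: 0.0551
gripper_force: 0.0
time: 9.55
ee_pos: [0.5002, -0.0295, 0.1215]
tool_rot: [2.201, 2.242, 0.001]
ft_force: [-0.5, -0.5, 0.1]
gripper_width: 0.016
gripper_force: 0.0
```

```bash
python3 -m inch '[[[0,0,0],0,4],[[0,0,0],0,4],[[0,0,0],0,4],[[0,0,0],0,4]]'; python3 -m inch '[[[0,0,0.02],0,4],[[0,0,0.04],0,4],[[0,0,0.06],0,4],[[0,0,0.06],0,4]]'
```

```text
time: 9.95
ee_pos: [0.5007, -0.0295, 0.1216]
tool_rot: [2.2, 2.241, 0.002]
ft_force: [4.4, -0.3, 1.2]
gripper_width: 0.0079
gripper_force: 58.6
time: 10.35
ee_pos: [0.5017, -0.0294, 0.1244]
tool_rot: [2.199, 2.24, 0.003]
ft_force: [13.0, -0.3, -8.2]
gripper_width: 0.0078
gripper_force: 58.3
```

```bash
python3 -m inch '[[[0.05,0,0.02],0,4],[[0.05,0,0.03],0,4],[[0.05,0,0.03],0,4]]';  python3 -m inch '[[[0.015,0,0.03],0,4],[[0.015,0,0.03],0,4],[[0.015,0,0.03],0,4]]'
```

```text
time: 10.65
ee_pos: [0.5021, -0.0294, 0.1253]
tool_rot: [-2.2, -2.241, 0.001]
ft_force: [4.6, 0.8, -6.0]
gripper_width: 0.0078
gripper_force: 58.7
time: 10.95
ee_pos: [0.503, -0.0294, 0.1271]
tool_rot: [-2.201, -2.241, 0.0]
ft_force: [3.4, 0.5, -6.4]
gripper_width: 0.0077
gripper_force: 58.7
```

```bash
python3 -m inch '[[[0.015,0,0.04],0,4],[[0.015,0,0.04],0,4],[[0.015,0,0.04],0,4]]';  python3 -m inch '[[[0.015,0,0.04],0,4],[[0.015,0,0.04],0,4],[[0.015,0,0.04],0,4]]'
```

```text
time: 11.25
ee_pos: [0.504, -0.0294, 0.1292]
tool_rot: [-2.201, -2.242, -0.0]
ft_force: [5.5, 1.4, -6.9]
gripper_width: 0.0078
gripper_force: 58.6
time: 11.55
ee_pos: [0.5051, -0.0293, 0.1315]
tool_rot: [2.201, 2.242, 0.001]
ft_force: [4.5, 1.8, -6.5]
gripper_width: 0.0078
gripper_force: 58.4
```

Lifted 10 mm at a steady 6.5 N, well past the 0.05 rad of play, so the cover is not caught. I'll follow the handle's arc from here and leave the knob alone.

```bash
python3 -m inch '[[[0.06,0,0.10],0,4],[[0.135,0,0.21],0,4],[[0.22,0,0.31],0,4],[[0.305,0.005,0.405],0,4],[[0.305,0.005,0.405],0,4]]';  python3 -m inch '[[[0.095,0,0.085],0,4],[[0.195,0.005,0.165],0,4],[[0.3,0.005,0.24],0,4],[[0.3,0.005,0.24],0,4],[[0.3,0.005,0.24],0,4]]'
```

```text
time: 12.05
ee_pos: [0.5197, -0.0289, 0.1522]
tool_rot: [-2.2, -2.241, 0.001]
ft_force: [-5.5, 3.9, 1.8]
gripper_width: 0.008
gripper_force: 58.8
time: 12.55
ee_pos: [0.5338, -0.0284, 0.1647]
tool_rot: [-2.199, -2.24, 0.001]
ft_force: [-11.6, 5.1, 11.7]
gripper_width: 0.008
gripper_force: 59.1
```

```bash
python3 -m inch '[[[-0.02,0.01,0.035],0,4],[[0.09,0.01,0.1],0,4],[[0.205,0.015,0.16],0,4],[[0.205,0.015,0.16],0,4],[[0.205,0.015,0.16],0,4]]';  python3 -m inch '[[[0.115,0,0.05],0,4],[[0.24,0.005,0.09],0,4],[[0.36,0.005,0.125],0,4],[[0.43,0.005,0.14],0,4],[[0.43,0.005,0.14],0,4],[[0.43,0.005,0.14],0,4]]'
```

```text
time: 13.05
ee_pos: [0.545, -0.0282, 0.172]
tool_rot: [-2.2, -2.24, 0.001]
ft_force: [-6.1, 4.4, 2.7]
gripper_width: 0.0076
gripper_force: 59.7
time: 13.65
ee_pos: [0.568, -0.0283, 0.181]
tool_rot: [2.201, 2.24, 0.004]
ft_force: [-5.5, 3.5, 11.6]
gripper_width: 0.0077
gripper_force: 58.9
```

```bash
python3 -m inch '[[[0,0,0.04],0,4],[[0,0,0.04],0,4],[[0,0,0.04],0,4]]'; python3 - <<'E'
from h import *
a=snap("side","s4.png"); b=snap("top","t4.png")
cv2.imwrite("pics/c4.png",np.hstack([cv2.resize(a[160:360,220:420],(400,400),interpolation=cv2.INTER_CUBIC),cv2.resize(b[160:338,250:428],(400,400),interpolation=cv2.INTER_CUBIC)])[:,:,::-1])
E
```

```text
time: 13.95
ee_pos: [0.5668, -0.0283, 0.1809]
tool_rot: [-2.202, -2.241, 0.0]
ft_force: [-3.8, 2.3, 2.7]
gripper_width: 0.0076
gripper_force: 59.7
```

View pics/c4.png

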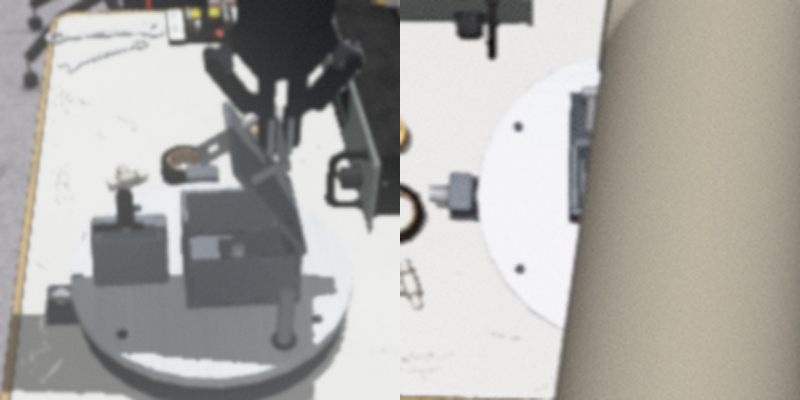

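Cover is about 55–60° open with the handle between the pads (side crop 275,130). I'll measure the table angle against the previous side picture.

```bash
python3 - <<'E'
import fit
from fit import *
a=cv2.imread("pics/s3.png",0); b=cv2.imread("pics/s4.png",0)
def sh(n,x0,y0,x1,y1):
    A=a[y0:y1,x0:x1]; m=cv2.matchTemplate(cv2.resize(b[y0-6:y1+6,x0-6:x1+6],None,fx=8,fy=8,interpolation=3),cv2.resize(A,None,fx=8,fy=8,interpolation=3),cv2.TM_CCOEFF_NORMED)
    _,v,_,l=cv2.minMaxLoc(m); print(n,round(v,2),l[0]/8-6,l[1]/8-6)
sh("knob",272,250,296,280); sh("post",350,300,376,336); sh("tongue(fixed)",240,302,258,322); sh("catch L",262,270,300,300)
for q in [(-75,0,94),(55,-95,60)]:
    p=[P("side",rz(t)@(np.array(q)/1e3)+[.5103,-.0275,.046])[0] for t in (0,.035)]; print("px per -0.035 rad",(p[0]-p[1]).round(1))
E
```

```text
knob 0.97 0.0 0.0
post 0.77 0.0 0.0
tongue(fixed) 0.89 0.0 0.0
catch L 0.92 0.0 -1.0
px per -0.035 rad [-0. -1.]
px per -0.035 rad [-1.9  0.9]
```

```bash
python3 -m inch '[[[0,0,0],0,4],[[0,0,0],0,4],[[0,0,0],0,4],[[0,0,0],0,4],[[0,0,0],0,4]]'; python3 -c "
from h import *
print(ticket.finish_job())"
```

```text
time: 14.55
ee_pos: [0.5668, -0.0283, 0.1809]
tool_rot: [2.201, 2.241, 0.0]
ft_force: [-3.5, 1.3, 4.3]
gripper_width: 0.0076
gripper_force: 59.8
the job is handed in; nothing more can be done
None
```

Job handed in with no verdict returned: the table measures about 0.02 rad from its detent (limit 0.05), the tug found the cover not caught so I left the knob alone, and the gripper is holding the cover at about 57 degrees.

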